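Move the battery pack from the dead work lamp to the charger

ROBOT

A 6-joint arm with a two-finger parallel gripper is mounted at the origin on the work surface. World frame = base frame: x ahead of the robot, y to its left, z up, the work surface at z = 0. Lengths are in m, angles in rad, forces in N, time in s.
With the tool pointing down it reaches from about 0.225 to 0.875 m from the base axis. Payload 3.4 kg.
Tool frame: the origin (TCP) lies at the very end of the fingers, on their centre line; the grasp point (between the pads) lies 19 mm behind it; x points along the fingers, y is the direction in which the jaws open and shut, and the axes are right-handed (so a half turn about x gives the same grasp; the last joint's range is limited). The gripper opens to 85 mm and grips with 20 to 120 N. Pads are 22 mm wide; open, the fingers measure 114 mm over their backs; the gripper's body (76 mm by 85 mm) begins 54 mm behind the grasp point. The pads swing forward as they close: fully open they stand 13 mm farther back than shut.
Start: joints at [1.038, 0.276, 1.505, -0, 1.361, -0.121], TCP at [0.23, 0.527, 0.231] pointing down, gripper open.
Joint ranges: [-2.89, 2.89], [-0.75, 2.08], [0.22, 2.7], [-1.18, 4.32], [0.11, 2.71], [-2.7, 2.7]. Speed limits (rad/s): [2.57, 2.57, 3.14, 3.14, 3.14, 3.14].

INTERFACE

Orientations are given as a unit quaternion [w, x, y, z].
In Python, from rig import manip gives the robot as it stands. The module is installed in compiled form; this text tells all that it offers.
- The arm moves only by the tool play_rows, never from a script. Its argument "plan" is a list that holds one entry, the list of rows, each a list of 5 numbers: the closure, from 0 (fully open) to 1 (shut), then the shift along the tool's x, y, z in m, then the turn about the tool's x in degrees. A call has 1 to 12 rows; each row is the pose to reach, as a shift and turn from the pose measured when the call began, along the tool's axes at that moment; what a row does not reach only later rows make up. A row lasts 1/10 s, in which the tool goes at most 50 mm and 8.59 degrees, less where a joint would pass 70% of its speed; a pose out of reach is approached as far as the arm can. A call with a gripper value outside its range is refused whole. The fingers move at their own pace and stop on an object; "grip_force" is the grip in N (left out, the last holds). Time passes only in rows, so rows that repeat a pose let the fingers close. It gives the time, the measured TCP pose, the force and the opening at its end, in the units of the state.
- manip.get_state(): the state, without advancing time (a new reading comes with each control period).
- manip.get_image(name): name is "scene" or "top" or "wrist"; returns (picture, depth): 480x640x3 uint8, red, green, blue; 480x640 float32, m along the optical axis (not along the pixel's ray), 0 where there is no reading.
- manip.camera_params(name): a dict with "intrinsics" (3x3 intrinsics, pixels), "dist_coeffs" ([k1, k2, p1, p2, k3] as OpenCV has them; the pictures are not rectified), "R" (3x3) and "t" (3): a world point X has camera coordinates R X + t; the wrist camera has in their place "mount" (4x4, takes a point from camera to tool coordinates, whose origin is the TCP and whose axes are the tool frame's). Camera axes: x right, y down, z forward; pixel columns grow to the right and rows downward; lengths in m; the calibration is good to about 2 mm. A picture is of the moment at which its call begins: read the wrist's pose just before it. camera_params takes no time and is no camera call.
- manip.sign_off(): hands the job in, once; it reports no verdict.
The state is a dict: "clock": time; "qpos": joint angles; "qd": joint speeds; "effort": joint torques, N m; "position": TCP position; "ee_rot": TCP orientation; "contact_force": force on the tool from outside, world axes, zero at the start; "moment": the same for the moment, N m; "width": finger opening in m.
Only numpy, scipy, OpenCV 4.12 (cv2) and the standard library are available. Lean on these libraries where they do the work, as an engineer would, in place of code of your own. Each camera call takes 0.05 s, during which the arm holds its last target.

TASK

The work lamp's battery is flat: squeeze in the pack's sprung snap tab, keep it in while you lift the pack out of the lamp, then put it in the charger, tab on the window side, and push it fully home so that the tab springs out under the catch and the pack stays latched. Do it gently, without yanking on the latch, crushing the tab or ramming the pack down, and leave the other things on the bench where they are.

Things in the scene. Friction and masses are not known exactly. Their poses are not given: they have to be found in the camera images.
- pack: Black upright battery pack, 42 mm (its x) by 50 mm (y) by 90 mm tall, about 0.35 kg. Origin: centre of its underside, z up. Starts latched in the lamp's bay, axes parallel to the lamp's, lower 35 mm inside the bay. Snap tab on its +x face. The plastic bears 60 N against the lamp, 45 N in the charger and a squeeze of 60 N a finger.
- tab (a joint): Travel of the snap tab into the pack, along the pack's -x: 0 = sprung out, 0.006 m = fully in (button then 2 mm proud, hook 1 mm inside the pack's face). Spring 4 N at 0, 12 N fully in. The hook clears the catch only when pressed in about 5 mm or more; then the pack slides freely.
- tab_face (a point): Middle of the grey button's outer face, 60 mm above the pack's underside. Button 26 mm wide, 20 mm tall, 8 mm proud of the pack's +x face; one piece with a hook below it (16 mm wide, 5 mm proud, flat top 22.5 mm above the underside). Button to the plain -x face: 50 mm at rest, 44 mm with the tab in; pinching these two presses the tab.
- lamp: Dead work lamp, fixed. Origin: on the bench under the centre of its battery bay, z up. The pack stands on the bay's floor. The lamp head, 74 mm wide and 108 mm tall, stands 93 to 131 mm behind the bay's centre (its -x side).
- lamp_mouth (a point): Centre of the lamp bay's rim, 47 mm above the bench. Bay: inside 45 mm (x) by 53 mm (y), 1.5 mm of play each side of the pack, walls 6 mm, floor 12 mm above the bench. The top 10 mm of its +x wall is the catch bar; in the window below it sits the tab's hook, 2.5 mm under the bar.
- charger: Charger, fixed. Origin: on the bench under the centre of its bay, z up; behind the bay (-x) a block 100 by 94 mm, 40 mm tall. Bay, catch bar and window just as in the lamp (window on the +x side), but the whole bay stands 0 to 20 mm higher, on a stiff height adjustment that no listed pose shows: find its depth by feel.
- charger_mouth (a point): Centre of the charger bay's rim at the lowest setting, 47 mm above the bench (really 47 to 67 mm); floor 35 mm below the rim. Fully home, the pack's underside is on that floor; once released and latched it rises 2.5 mm until the hook bears on the catch bar's underside, 10 mm below the rim.
- wrench: bystander, loose: steel spanner about 160 mm long lying flat between the lamp and the charger; origin at its underside
- screwdriver: bystander, loose: screwdriver about 180 mm long lying on the far side; origin at its underside
- jar: bystander, loose: closed brown glass jar, 60 mm across and 60 mm tall; origin at its underside
- bearing: bystander, loose: steel ring 52 mm across, 16 mm tall; origin at its underside
- offcut: bystander, loose: piece of light wood, 100 x 45 x 35 mm; origin at its underside
- mug: bystander, loose: white mug, 80 mm across, 85 mm tall; origin at its underside
- pulley: bystander, loose: aluminium pulley, 72 mm across, 34 mm tall; origin at its underside
- contacts (a joint): Travel of the sprung contact plate in the charger bay's floor: 0 = 8 mm above the floor, 0.008 m = pushed flush by the pack, about 0.0055 with the pack latched. 6 N at first touch, 10 N flush, more than the pack's weight, so an unlatched pack rises again.
Not all that is in view belongs to the job. What is shaped like the pack but green or purple is not meant.

How it is judged:
On the way, in this order (a step that is already met when the one before it is completed fails the run):
1. the tab is pressed in while the pack still sits in the lamp (value of joint tab above 0.0045 m and z of pack in the frame of lamp below 0.02 m and horizontal distance between pack and lamp below 0.006 m), for 0.1 s.
2. the pack is lifted free of the lamp, tab still pressed in (value of joint tab above 0.0045 m and z of pack in the frame of lamp above 0.049 m), for 0.1 s.
3. the pack is fully home in the charger and its tab has sprung out under the catch (value of joint contacts above 0.004 m and horizontal distance between pack and charger below 0.004 m and x of tab_face in the frame of charger above 0.02 m and angle between pack's own z axis and vertical below 0.06 rad and value of joint tab below 0.0025 m), for 0.2 s.
At the end, for the whole second after the job is handed in: the pack stands upright (within 0.06 rad) in the charger's bay, its axis within 4 mm of the bay's, the contact plate held pressed by at least 4 mm (latched 5.5 mm, unlatched 0), tab towards the window side and sprung out (under 2.5 mm pressed), released and at rest (all of step 3 and linear speed of pack below 0.02 m/s and contact force between the fingers and pack below 0.2 N); the robot touches nothing.
It fails at once if the pack pulls or pushes on the lamp with more than 60 N (contact force between pack and lamp above 60 N).
It fails at once if the pack pushes or pulls on the charger with more than 45 N (contact force between pack and charger above 45 N).
It fails at once if the pack and its tab are squeezed with more than about 65 N a finger (130 N over both) (contact force between the fingers and pack above 130 N).
It fails at once if a bystander is moved more than 15 mm (distance of any of wrench, screwdriver, jar, bearing, offcut, mug, pulley from where it was at the start of the episode above 0.015 m).
It also fails if it takes over 58 s, if anything falls off the work surface, if the arm or the gripper's body presses on something with over 40 N, if the wrist force passes 120 N, or if a joint passes its speed limit or range.

## Working session

There is one attempt and no reset: what is moved stays moved. The work goes in short steps, Python scripts to look and compute and a tool call to move; the robot and the scene stay as the last step left them, time stands still between calls to the robot, and variables do not carry over. Pictures are saved under pics/ and viewed, and the job is handed in when it is done.

Besides the shell and the picture viewer there is one more tool, called after "Emit:" in YAML: its name, and indented under it one key for each argument. play_rows: Moves the arm, as the interface text tells. Its arguments: {"type":"object","properties":{"plan":{"type":"array","items":{"type":"array","items":{"type":"array","items":{"type":"number"}}}},"grip_force":{"type":"number"}},"required":["plan"]}

```bash
mkdir -p pics; python3 - <<'E'
from rig import manip
import cv2,numpy as np
s=manip.get_state();print(s)
for n in ("scene","top"):
    p=manip.camera_params(n);print(n,p)
    im,d=manip.get_image(n)
    cv2.imwrite(f"pics/{n}0.png",im[...,::-1]);np.savez(f"{n}0.npz",im=im,d=d)
print(manip.camera_params("wrist"))
E
```

```text
{'clock': 0.0, 'qpos': array([ 1.03802341e+00,  2.76598573e-01,  1.50612096e+00,  7.56228174e-06,
        1.36069358e+00, -1.20981975e-01]), 'qd': array([ 0.00132997, -0.00136692,  0.00038524,  0.00096741,  0.0007565 ,
       -0.0007041 ]), 'effort': array([-4.04038537e-04, -4.16769755e+01, -2.45803607e+01, -1.41987284e-04,
        1.07012299e-02,  2.08104586e-05]), 'position': array([0.22987156, 0.52648539, 0.23044252]), 'ee_rot': array([ 0.69196195,  0.14395537,  0.69238022, -0.14517279]), 'contact_force': array([-0.54557879, -0.24817716, -0.80238053]), 'moment': array([ 0.0364723 , -0.03214515,  0.0263769 ]), 'width': 0.08512198481309716}
scene {'intrinsics': array([[577.92552787,   0.        , 314.10613838],
       [  0.        , 577.92552787, 245.67191975],
       [  0.        ,   0.        ,   1.        ]]), 'dist_coeffs': array([-0.1214013,  0.       ,  0.       ,  0.       ,  0.       ]), 'R': array([[ 0.83694278,  0.54720674, -0.00956915],
       [ 0.45776686, -0.70951506, -0.53575916],
       [-0.29996048,  0.44401932, -0.84431662]]), 't': array([-0.52414722, -0.23537043,  
[... 390 characters left out ...]
4654406,  0.01257986, -0.99883702]]), 't': array([-0.00977529,  0.61106642,  1.11866618])}
{'intrinsics': array([[342.6688961 ,   0.        , 320.26416572],
       [  0.        , 342.6688961 , 238.53001163],
       [  0.        ,   0.        ,   1.        ]]), 'dist_coeffs': array([-0.05542713,  0.        ,  0.        ,  0.        ,  0.        ]), 'mount': array([[-7.99197440e-04, -2.78529337e-01,  9.60427389e-01,
        -1.42183813e-01],
       [ 9.99999678e-01, -1.51809705e-04,  7.88100938e-04,
        -2.85484913e-04],
       [-7.37070337e-05,  9.60427710e-01,  2.78529369e-01,
        -7.04623659e-02],
       [ 0.00000000e+00,  0.00000000e+00,  0.00000000e+00,
         1.00000000e+00]])}
```

View pics/scene0.png

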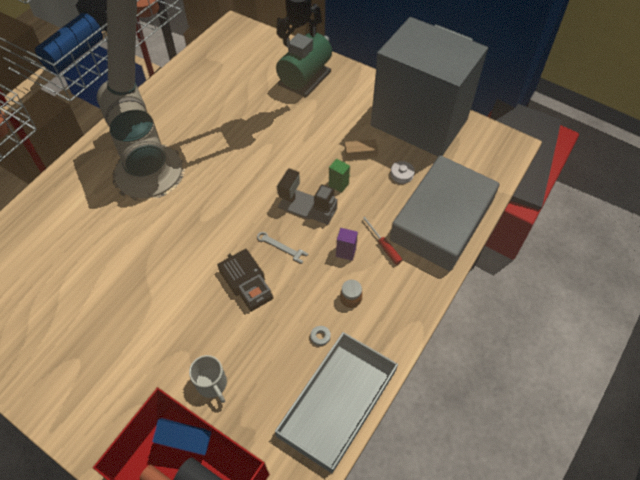

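View pics/top0.png

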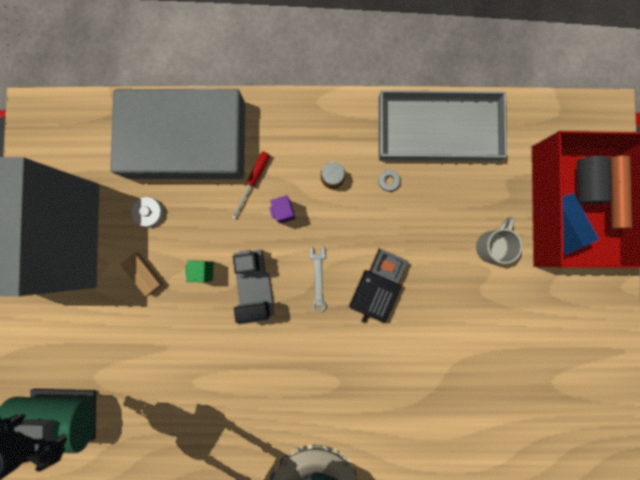

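The scene shows the lamp with the black pack at about (325,195), the lamp head at (288,185) and the charger at (245,280). Lookalikes are the green block (339,176) and the purple block (347,243). In the top view the pack is at (248,262), green at (200,271), purple at (283,209) and the charger bay at (388,266). By the description I choose the black one in the lamp bay, and check it with close crops.

```bash
python3 - <<'E'
import cv2,numpy as np
a=np.load("top0.npz");im=a['im'][...,::-1]
l=cv2.resize(im[235:335,215:295],None,fx=5,fy=5,interpolation=cv2.INTER_CUBIC)
r=cv2.resize(im[235:335,340:420],None,fx=5,fy=5,interpolation=cv2.INTER_CUBIC)
cv2.imwrite("pics/c1.png",np.hstack([l,r]))
im=np.load("scene0.npz")['im'][...,::-1]
cv2.imwrite("pics/c2.png",cv2.resize(im[160:310,210:370],None,fx=4,fy=4,interpolation=cv2.INTER_CUBIC))
E
```

```text
(no output)
```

View pics/c1.png

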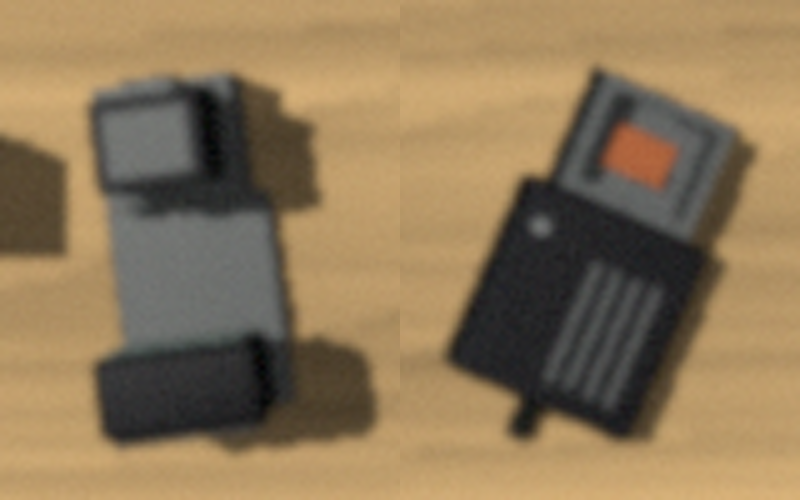

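View pics/c2.png

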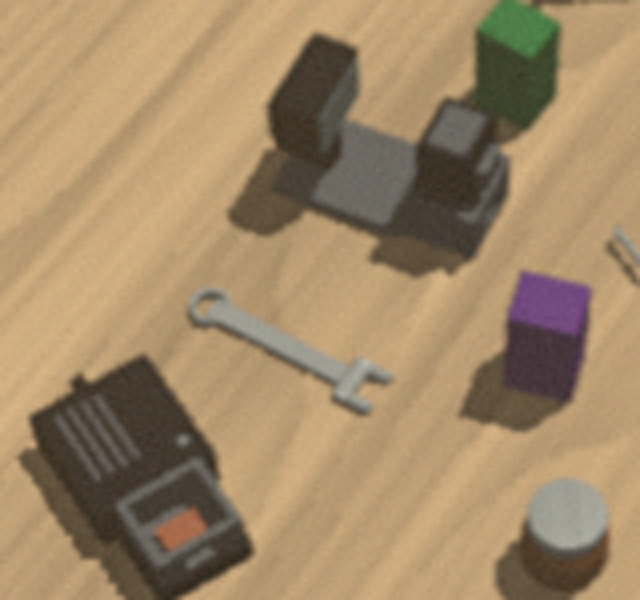

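```bash
cat >h.py <<'E'
import cv2,numpy as np
from rig import manip
from scipy.spatial.transform import Rotation as Ro
def tool(s):
    q=s['ee_rot'];R=Ro.from_quat([q[1],q[2],q[3],q[0]]).as_matrix();return R,np.array(s['position'])
def cloud(name,d,s=None):
    p=manip.camera_params(name);K=p['intrinsics'];D=p['dist_coeffs']
    v,u=np.mgrid[0:480,0:640]
    n=cv2.undistortPoints(np.stack([u.ravel(),v.ravel()],1).astype(float)[:,None],K,D)[:,0]
    z=d.ravel().astype(float);c=np.c_[n*z[:,None],z]
    if name!='wrist': w=(c-p['t'])@p['R']
    else:
        M=p['mount'];R,t=tool(s);w=(c@M[:3,:3].T+M[:3,3])@R.T+t
    return w.reshape(480,640,3)
def ray(name,uv,zp,s=None):
    "pixels to world at height zp"
    p=manip.camera_params(name)
    n=cv2.undistortPoints(np.array(uv,float)[:,None],p['intrinsics'],p['dist_coeffs'])[:,0]
    c=np.c_[n,np.ones(len(n))]
    if name!='wrist': d=c@p['R'];o=-p['R'].T@p['t']
    else:
        M=p['mount'];R,t=tool(s);d=c@M[:3,:3].T@R.T;o=R@M[:3,3]+t
    return o+d*((zp-o[2])/d[:,2])[:,None]
E
python3 - <<'E'
from h import *
for n in ('top','scene'):
    a=np.load(n+"0.npz");w=cloud(n,a['d'])
    def sel(x0,x1,y0,y1,z0,z1,nm):
        m=(w[...,0]>x0)&(w[...,0]<x1)&(w[...,1]>y0)&(w[...,1]<y1)&(w[...,2]>z0)&(w[...,2]<z1)
        P=w[m]
        if len(P)<5: print(nm,len(P));return
        r=cv2.minAreaRect(P[:,:2].astype(np.float32)); print(n,nm,len(P),'mean',P.mean(0).round(4),'rect',np.round(r[0],4),np.round(r[1],4),round(r[2],1))
    for (u,v) in ([(245,262),(252,312),(377,298),(388,266),(200,271),(283,209),(320,280)] if n=='top' else []): print(u,v,w[v,u].round(3))
    if n=='top': c=w[262,245]; l=w[312,252]; ch=w[298,377]; b=w[266,388]
    sel(c[0]-.045,c[0]+.045,c[1]-.05,c[1]+.05,.095,.11,'packtop')
    sel(l[0]-.045,l[0]+.045,l[1]-.06,l[1]+.06,.1,.12,'head')
    sel(ch[0]-.09,ch[0]+.09,ch[1]-.09,ch[1]+.09,.032,.046,'block')
    sel(b[0]-.06,b[0]+.06,b[1]-.06,b[1]+.06,.048,.075,'rim')
E
```

```text
245 262 [0.56  0.158 0.103]
252 312 [0.449 0.14  0.106]
377 298 [ 0.477 -0.144  0.039]
388 266 [ 0.552 -0.172  0.024]
200 271 [0.538 0.263 0.087]
283 209 [0.68  0.075 0.092]
320 280 [ 0.517 -0.009  0.01 ]
top packtop 420 mean [0.5569 0.1589 0.1018] rect [0.5569 0.1597] [0.0419 0.0507] 8.5
top head 583 mean [0.4471 0.1432 0.1066] rect [0.4469 0.1441] [0.0397 0.074 ] 8.2
top block 1710 mean [ 0.4814 -0.1389  0.0391] rect [ 0.5033 -0.1488] [0.0947 0.151 ] 66.7
top rim 224 mean [ 0.5524 -0.17    0.0507] rect [ 0.5521 -0.1701] [0.0657 0.0571] 66.3
scene packtop 235 mean [0.5564 0.1591 0.1023] rect [0.5556 0.1611] [0.045  0.0548] 4.9
scene head 294 mean [0.4472 0.1428 0.1078] rect [0.4455 0.1437] [0.0415 0.0763] 6.0
scene block 1098 mean [ 0.4814 -0.1425  0.0401] rect [ 0.5038 -0.1508] [0.0958 0.1613] 66.4
scene rim 193 mean [ 0.5505 -0.1721  0.0522] rect [ 0.5355 -0.1641] [0.0657 0.0967] 66.0
```

```bash
cat >>h.py <<'E'
def go(target,yaw,s=None,half=None):
    "rows shift to TCP target with tool y along world yaw (deg)"
    s=s or manip.get_state();R,t=tool(s)
    d=R.T@(np.array(target)-t)
    ty=np.array([np.cos(np.radians(yaw)),np.sin(np.radians(yaw)),0])
    v=R.T@ty; a=np.degrees(np.arctan2(v[2],v[1]))
    return d.round(4),a.round(2),((a+360)%360-180).round(2)
E
python3 - <<'E'
from h import *
s=manip.get_state();R,t=tool(s);print(R.round(3));print(go([.557,.159,.25],8.2))
E
```

```text
[[-0.001  0.4    0.916]
 [-0.001  0.916 -0.4  ]
 [-1.    -0.002 -0.   ]]
(array([-0.0192, -0.2059,  0.4468]), np.float64(58.21), np.float64(-121.79))
```

Emit:
play_rows:
  plan:
    - [[0,-0.019,-0.01,0.02,3],[0,-0.019,-0.027,0.06,9],[0,-0.019,-0.046,0.1,16],[0,-0.019,-0.064,0.14,23],[0,-0.019,-0.083,0.18,30],[0,-0.019,-0.106,0.23,37],[0,-0.019,-0.13,0.28,44],[0,-0.019,-0.152,0.33,50],[0,-0.019,-0.175,0.38,54],[0,-0.019,-0.194,0.42,58],[0,-0.019,-0.206,0.447,58.2],[0,-0.019,-0.206,0.447,58.2]]

```text
clock: 1.3
position: [0.5607, 0.1543, 0.2487]
ee_rot: [0.534, 0.463, 0.532, -0.465]
contact_force: [-0.9, 0.5, 0.5]
width: 0.0852
```

```bash
python3 - <<'E'
from h import *
s=manip.get_state();print(s['clock'],s['qpos'].round(2),s['position'],s['contact_force'])
im,d=manip.get_image('wrist')
np.savez('w1.npz',im=im,d=d);cv2.imwrite('pics/w1.png',im[...,::-1])
import pickle;pickle.dump(s,open('w1.pkl','wb'))
E
```

```text
1.3 [ 0.15  0.28  1.46 -0.    1.4   0.01] [0.56072181 0.15429519 0.24869709] [-0.85741806  0.53565648  0.54795449]
```

View pics/w1.png

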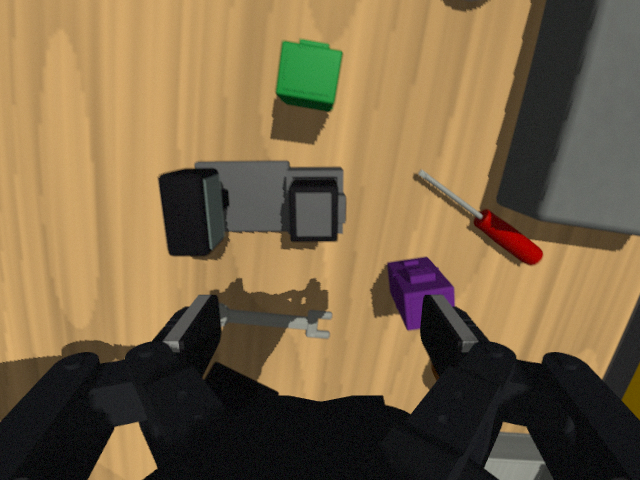

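The wrist view shows the black pack's top at (315,210) with its grey tab visible on the right (+x) edge at (342,208), the lamp head at (193,210), and the green and purple blocks clear of it.

```bash
python3 - <<'E'
from h import *
import pickle
a=np.load('w1.npz');s=pickle.load(open('w1.pkl','rb'))
im=a['im'][...,::-1]
cv2.imwrite('pics/w1c.png',cv2.resize(im[160:260,270:360],None,fx=6,fy=6,interpolation=cv2.INTER_CUBIC))
w=cloud('wrist',a['d'],s)
m=(abs(w[...,0]-.557)<.05)&(abs(w[...,1]-.159)<.05)&(abs(w[...,2]-.102)<.005)
P=w[m];r=cv2.minAreaRect(P[:,:2].astype(np.float32));print(len(P),P.mean(0),r)
m=(abs(w[...,0]-.6)<.03)&(abs(w[...,1]-.159)<.05)&(w[...,2]>.077)&(w[...,2]<.09)
P=w[m];print(len(P),P.mean(0),P.min(0),P.max(0))
m=(abs(w[...,0]-.447)<.06)&(abs(w[...,1]-.143)<.05)&(abs(w[...,2]-.107)<.006)
P=w[m];r=cv2.minAreaRect(P[:,:2].astype(np.float32));print(len(P),P.mean(0),r)
E
```

```text
2746 [0.55462389 0.16162311 0.10183169] ((0.5546541213989258, 0.1606442779302597), (0.04177272692322731, 0.049946967512369156), 8.206456184387207)
221 [0.57980939 0.16529818 0.08150253] [0.57024359 0.15188905 0.0792916 ] [0.58470451 0.18794312 0.08726435]
3663 [0.44617022 0.14711729 0.10684563] ((0.4455389678478241, 0.1454395055770874), (0.03899748995900154, 0.07227692008018494), 8.142095565795898)
```

View pics/w1c.png

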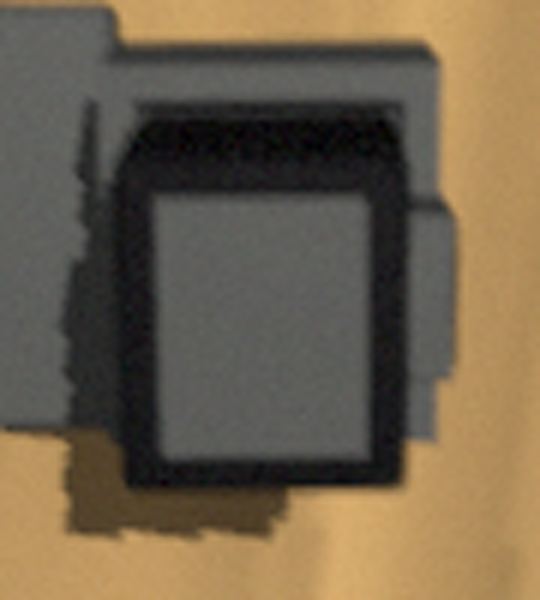

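```bash
python3 - <<'E'
from h import *
import pickle
a=np.load('w1.npz');s=pickle.load(open('w1.pkl','rb'))
w=cloud('wrist',a['d'],s);R,t=tool(s)
tl=(w-t)@R
m=(tl[...,0]>-.045)&(tl[...,0]<.01)&(abs(tl[...,2])<.03)&(a['d']>0)
P=tl[m]
for sg in(1,-1):
    Q=P[P[:,1]*sg>0]; print(sg,len(Q),Q.min(0),Q.max(0),np.percentile(Q[:,1],[1,5,50,95,99]))
E
python3 - <<'E'
from h import *
for y in (.160,):
  c=np.array([.556,.160]);u=np.array([np.cos(np.radians(8.2)),np.sin(np.radians(8.2))])
  g=c+u*.002
  print(g,go([g[0],g[1],.16],8.2),go([g[0],g[1],.053],8.2))
E
```

```text
1 2571 [-0.04498326  0.04223428 -0.01147899] [-0.01192804  0.05686508  0.01209892] [0.042449   0.04260653 0.04314961 0.05500348 0.05625217]
-1 2560 [-0.04495298 -0.05641491 -0.0117033 ] [-0.01225334 -0.04180048  0.01172157] [-0.05575929 -0.05456764 -0.0426826  -0.04214934 -0.04199174]
[0.55797955 0.16028526] (array([ 0.0887,  0.0003, -0.0038]), np.float64(-0.24), np.float64(179.76)) (array([ 0.1957,  0.0005, -0.004 ]), np.float64(-0.24), np.float64(179.76))
```

Emit:
play_rows:
  plan:
    - [[0,0.02,0,-0.002,0],[0,0.06,0,-0.004,-0.2],[0,0.1,-0.001,-0.005,-0.2],[0,0.13,-0.001,-0.006,-0.2],[0,0.14,-0.001,-0.006,-0.2],[0,0.14,-0.001,-0.006,-0.2]]

```text
clock: 1.95
position: [0.5546, 0.1629, 0.1075]
ee_rot: [0.534, 0.461, 0.536, -0.465]
contact_force: [-0.1, 0.4, -0.6]
width: 0.0854
```

```bash
python3 - <<'E'
from h import *
s=manip.get_state();print(s['clock'],s['position'],s['contact_force'])
im,d=manip.get_image('wrist')
cv2.imwrite('pics/w2.png',im[...,::-1])
w=cloud('wrist',d,s);R,t=tool(s);tl=(w-t)@R
m=(abs(w[...,0]-.557)<.035)&(abs(w[...,1]-.159)<.05)&(abs(w[...,2]-.102)<.003)
P=w[m];r=cv2.minAreaRect(P[:,:2].astype(np.float32));print(len(P),P.mean(0),r)
c=np.array([*r[0],.102]);print('tool coords of pack top',(c-t)@R)
m=(tl[...,0]>-.045)&(tl[...,0]<.01)&(abs(tl[...,2])<.015)&(abs(tl[...,1])>.035)&(d>0)
P=tl[m]
for sg in(1,-1):
    Q=P[P[:,1]*sg>0]; print(sg,len(Q),np.percentile(Q[:,1],[1,5,50,95,99]),Q.max(0))
print(go([r[0][0]+.0015,r[0][1]+.0002,.053],8.2))
E
```

```text
1.95 [0.55462222 0.16290769 0.10751748] [-0.06285825  0.37993367 -0.61993674]
8265 [0.5544516  0.16266562 0.10191575] ((0.5546821355819702, 0.1607753336429596), (0.04211866483092308, 0.05015135556459427), 8.264165878295898)
tool coords of pack top [ 0.00552161 -0.00021237  0.00211183]
1 2581 [0.04242369 0.04260029 0.04314919 0.05502823 0.05621642] [-0.01206838  0.05704733  0.01199329]
-1 7415 [-0.12833681 -0.12475228 -0.0961977  -0.04229961 -0.04209175] [ 0.00999072 -0.04154494  0.01499982]
(array([ 0.0561, -0.0001,  0.0019]), np.float64(0.02), np.float64(-179.98))
```

View pics/w2.png

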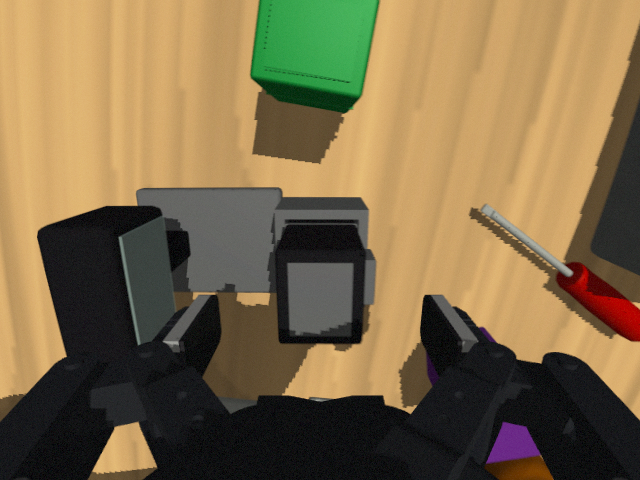

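The pack is centred between the fingers with the tab towards the right finger; I descend to button height.

Emit:
play_rows:
  plan:
    - [[0,0.012,0,0.001,0],[0,0.03,0,0.002,0],[0,0.045,0,0.002,0],[0,0.054,0,0.002,0],[0,0.055,0,0.002,0],[0,0.055,0,0.002,0]]

```text
clock: 2.6
position: [0.5569, 0.1609, 0.0546]
ee_rot: [0.535, 0.462, 0.535, -0.464]
contact_force: [0.0, 0.6, 0.2]
width: 0.0852
```

```bash
python3 - <<'E'
from h import *
s=manip.get_state();print(s['clock'],s['position'],s['contact_force']);print(tool(s)[0].round(4));print(go([.5562,.161,.053],8.2))
E
```

```text
2.6 [0.55685012 0.16094393 0.05464551] [0.01317721 0.57411846 0.16118066]
[[-0.0012  0.9897  0.143 ]
 [-0.0015  0.143  -0.9897]
 [-1.     -0.0014  0.0013]]
(array([ 0.0016, -0.0006, -0.0002]), np.float64(0.02), np.float64(-179.98))
```

Emit:
play_rows:
  plan:
    - [[0.2,0.001,-0.0005,0,0],[0.35,0.001,-0.0005,0,0],[0.4,0.001,-0.0005,0,0],[0.45,0.001,-0.0005,0,0],[0.5,0.001,-0.0005,0,0],[0.5,0.001,-0.0005,0,0],[0.5,0.001,-0.0005,0,0]]
  grip_force: 35

```text
clock: 3.3
position: [0.5556, 0.1608, 0.0553]
ee_rot: [0.534, 0.462, 0.535, -0.464]
contact_force: [-4.0, -1.1, 10.8]
width: 0.0431
```

Emit:
play_rows:
  plan:
    - [[0.6,0,0,0,0],[0.6,0,0,0,0],[0.6,0,0,0,0]]

```text
clock: 3.6
position: [0.5552, 0.1607, 0.0559]
ee_rot: [0.534, 0.462, 0.535, -0.464]
contact_force: [-1.9, -0.7, 6.5]
width: 0.0418
```

```bash
python3 - <<'E'
from h import *
s=manip.get_state();print(s['clock'],s['position'],s['contact_force'],s['moment'],s['width'])
im,d=manip.get_image('wrist')
cv2.imwrite('pics/w3.png',im[...,::-1])
E
```

```text
3.6 [0.55516894 0.16072931 0.05586755] [-1.87069445 -0.69745929  6.53627641] [-0.04452186  0.3402335   0.04548916] 0.04178156839529337
```

View pics/w3.png

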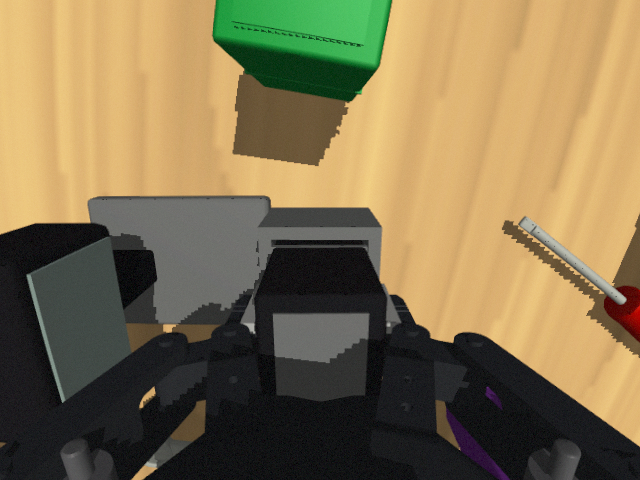

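The pack is gripped. I lift in small steps and watch the force to tell whether the hook is clear.

Emit:
play_rows:
  plan:
    - [[0.6,-0.001,0,0,0],[0.6,-0.002,0,0,0],[0.6,-0.003,0,0,0],[0.6,-0.003,0,0,0]]

```text
clock: 4.05
position: [0.555, 0.1607, 0.0584]
ee_rot: [0.534, 0.462, 0.535, -0.464]
contact_force: [-0.2, -0.4, -3.1]
width: 0.0418
```

Emit:
play_rows:
  plan:
    - [[0.6,-0.001,0,0,0],[0.6,-0.002,0,0,0],[0.6,-0.003,0,0,0],[0.6,-0.004,0,0,0],[0.6,-0.004,0,0,0]]

```text
clock: 4.55
position: [0.5551, 0.1607, 0.0626]
ee_rot: [0.534, 0.462, 0.535, -0.464]
contact_force: [-1.1, 0.4, -3.5]
width: 0.0418
```

Emit:
play_rows:
  plan:
    - [[0.6,-0.004,0,0,0],[0.6,-0.01,0,0,0],[0.6,-0.016,0,0,0],[0.6,-0.022,0,0,0],[0.6,-0.028,0,0,0],[0.6,-0.038,0,0,0],[0.6,-0.052,0,0,0],[0.6,-0.07,0,0,0],[0.6,-0.085,0,0,0],[0.6,-0.095,0,0,0],[0.6,-0.095,0,0,0],[0.6,-0.095,0,0,0]]

```text
clock: 5.75
position: [0.5551, 0.1609, 0.1575]
ee_rot: [0.534, 0.462, 0.535, -0.464]
contact_force: [0.3, -0.5, -3.1]
width: 0.0416
```

```bash
python3 - <<'E'
from h import *
s=manip.get_state();print(s['clock'],s['position'],s['contact_force'],s['moment'],s['width'])
for n in('wrist','scene'):
    im,d=manip.get_image(n)
    if n=='scene': 
        np.savez('s2.npz',im=im,d=d); im=cv2.resize(im[100:320,200:420],None,fx=2.7,fy=2.7,interpolation=cv2.INTER_CUBIC)
    cv2.imwrite(f'pics/{n}4.png',im[...,::-1])
E
```

```text
5.75 [0.55509205 0.16086556 0.15750628] [ 0.31484775 -0.46487878 -3.06619384] [0.02217614 0.00990054 0.00356914] 0.04160006448633099
```

View pics/wrist4.png

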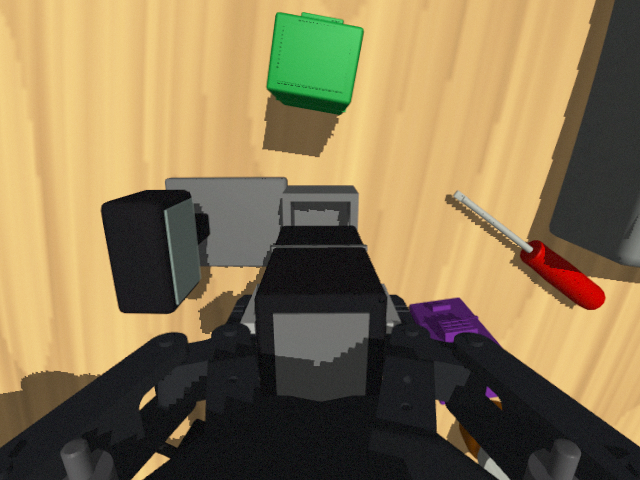

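View pics/scene4.png

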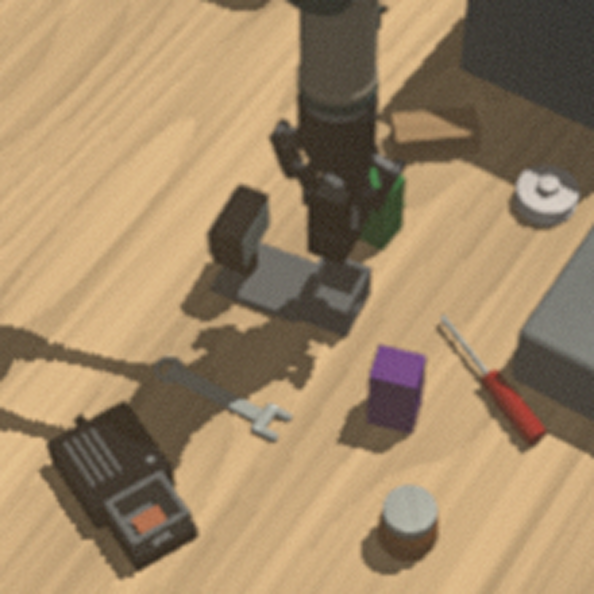

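```bash
python3 - <<'E'
from h import *
print(go([.527,-.224,.175],-23.5))
E
```

```text
(array([-0.0174, -0.0825,  0.3769]), np.float64(31.72), np.float64(-148.28))
```

Emit:
play_rows:
  plan:
    - [[0.6,-0.008,-0.004,0.017,1],[0.6,-0.017,-0.011,0.05,3],[0.6,-0.017,-0.019,0.087,6],[0.6,-0.017,-0.028,0.127,10],[0.6,-0.017,-0.037,0.167,14],[0.6,-0.017,-0.045,0.207,18],[0.6,-0.017,-0.054,0.247,22],[0.6,-0.017,-0.063,0.287,26],[0.6,-0.017,-0.071,0.325,29],[0.6,-0.017,-0.078,0.358,31],[0.6,-0.017,-0.0825,0.377,31.7],[0.6,-0.017,-0.0825,0.377,31.7]]

```text
clock: 7.05
position: [0.5261, -0.2279, 0.1743]
ee_rot: [-0.387, -0.59, -0.387, 0.595]
contact_force: [-0.2, 0.1, -3.1]
width: 0.0416
```

```bash
python3 - <<'E'
from h import *
import pickle
s=manip.get_state();print(s['clock'],s['position'],s['contact_force'],s['width'],s['qpos'].round(2),s['qd'].round(3));print(tool(s)[0].round(4))
im,d=manip.get_image('wrist')
np.savez('w5.npz',im=im,d=d);pickle.dump(s,open('w5.pkl','wb'))
cv2.imwrite('pics/w5.png',im[...,::-1])
w=cloud('wrist',d,s)
b=np.array([.551,-.169])
m=(np.linalg.norm(w[...,:2]-b,axis=-1)<.06)&(w[...,2]>.045)&(w[...,2]<.07)
P=w[m];print(len(P),np.histogram(P[:,2],bins=np.arange(.045,.071,.002)))
r=cv2.minAreaRect(P[:,:2].astype(np.float32));print(P.mean(0),r)
E
```

```text
7.05 [ 0.52605228 -0.22794109  0.17426255] [-0.23701698  0.08338955 -3.10399311] 0.041555956323091 [-0.53  0.31  1.6  -0.01  1.23 -0.11] [ 0.045 -0.014  0.024  0.052  0.023  0.012]
[[-0.006   0.9155 -0.4023]
 [-0.0038 -0.4023 -0.9155]
 [-1.     -0.0039  0.0059]]
2510 (array([  51,   76, 1812,  571,    0,    0,    0,    0,    0,    0,    0,
          0]), array([0.045, 0.047, 0.049, 0.051, 0.053, 0.055, 0.057, 0.059, 0.061,
       0.063, 0.065, 0.067, 0.069]))
[ 0.55074089 -0.16996845  0.05035899] ((0.5503323674201965, -0.1711801439523697), (0.06446865946054459, 0.05753770470619202), 66.4222412109375)
```

View pics/w5.png

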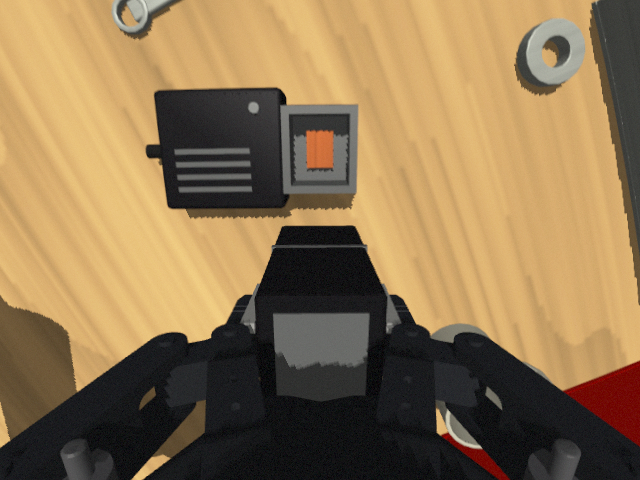

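```bash
python3 - <<'E'
from h import *
import pickle
a=np.load('w5.npz');s=pickle.load(open('w5.pkl','rb'))
d=a['d'];w=cloud('wrist',d,s);R,t=tool(s);tl=(w-t)@R
m=(abs(tl[...,1])<.04)&(abs(tl[...,2])<.035)&(tl[...,0]<-.03)&(tl[...,0]>-.06)&(d>0)
vv,uu=np.nonzero(m);
for v in (300,308,315,322,330,345,360): 
    k=m[v,255:390]; x=tl[v,255:390][k]; 
    if len(x): print(v,len(x),'y',x[:,1].min().round(4),x[:,1].max().round(4),'x',np.median(x[:,0]).round(4),'z',np.median(x[:,2]).round(4))
T=tl[m&(abs(tl[...,0]+.0461)<.004)];print('top face',len(T),T.min(0),T.max(0)); 
A=np.c_[T[:,1:],np.ones(len(T))];print('plane x=ay+bz+c',np.linalg.lstsq(A,T[:,0],rcond=None)[0])
im=a['im'][...,::-1];cv2.imwrite('pics/w5c.png',cv2.resize(im[215:405,225:415],None,fx=3,fy=3))
# side face toward camera (z min)
S=tl[(abs(tl[...,1])<.02)&(tl[...,0]>-.03)&(tl[...,0]<.045)&(abs(tl[...,2])<.04)&(d>0)]
print('front face',len(S),S.min(0),S.max(0))
E
```

```text
300 132 y -0.0197 0.0215 x -0.0459 z -0.0229
308 131 y -0.0201 0.0207 x -0.046 z -0.0202
315 135 y -0.0206 0.025 x -0.0465 z -0.0181
322 135 y -0.0217 0.0241 x -0.0465 z -0.0156
330 135 y -0.0223 0.0239 x -0.0466 z -0.0128
345 135 y -0.0223 0.0231 x -0.0465 z -0.0072
360 129 y -0.0224 0.0229 x -0.0464 z -0.0015
top face 14884 [-0.05009412 -0.0399937  -0.02558417] [-0.04210745  0.03998911  0.01533127]
plane x=ay+bz+c [ 0.00769177 -0.02491959 -0.04647249]
front face 4537 [-0.02999443 -0.01999453 -0.02565716] [ 0.04165961  0.01999138 -0.02382979]
```

View pics/w5c.png

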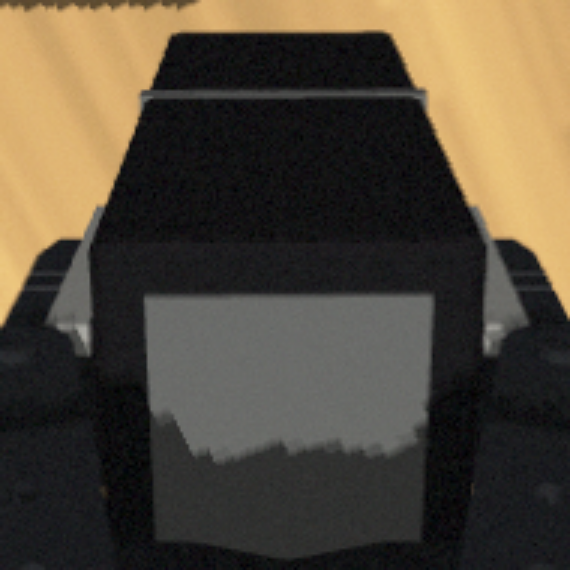

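```bash
python3 - <<'E'
from h import *
import pickle
a=np.load('w5.npz');s=pickle.load(open('w5.pkl','rb'))
d=a['d'];w=cloud('wrist',d,s);R,t=tool(s);tl=(w-t)@R
f=(abs(tl[...,1])<.03)&(tl[...,2]<-.0225)&(tl[...,2]>-.027)&(tl[...,0]>-.047)&(tl[...,0]<.05)&(d>0)
P=tl[f];A=np.c_[P[:,0],P[:,1],np.ones(len(P))];print('front plane z=ax+by+c',np.linalg.lstsq(A,P[:,2],rcond=None)[0],len(P))
for x0 in np.arange(-.045,.045,.01):
    Q=P[(P[:,0]>=x0)&(P[:,0]<x0+.01)];
    if len(Q)>5: print(x0.round(3),len(Q),np.percentile(Q[:,1],[.5,99.5]).round(4),Q[:,1].min().round(4),Q[:,1].max().round(4))
E
```

```text
front plane z=ax+by+c [-0.00888426  0.00062477 -0.0247603 ] 7889
-0.045 1840 [-0.0198  0.0208] -0.0202 0.0213
-0.035 1259 [-0.0198  0.0205] -0.0202 0.0209
-0.025 990 [-0.0201  0.0205] -0.0206 0.0206
-0.015 791 [-0.02    0.0202] -0.0203 0.0206
-0.005 729 [-0.021  0.021] -0.0212 0.0213
0.005 493 [-0.0204  0.0199] -0.0214 0.0201
0.015 460 [-0.0205  0.0197] -0.021 0.02
0.025 383 [-0.0206  0.0198] -0.0208 0.02
0.035 217 [-0.0208  0.0194] -0.0212 0.0196
```

```bash
python3 - <<'E'
from h import *
print(go([.5507,-.1713,.125],-23.6))
E
```

```text
(array([ 0.0489,  0.0009, -0.06  ]), np.float64(-0.05), np.float64(179.95))
```

Emit:
play_rows:
  plan:
    - [[0.6,0,0,-0.01,0],[0.6,0.005,0.001,-0.03,0],[0.6,0.015,0.001,-0.05,0],[0.6,0.03,0.001,-0.06,0],[0.6,0.044,0.001,-0.06,0],[0.6,0.049,0.001,-0.06,0],[0.6,0.049,0.001,-0.06,0],[0.6,0.049,0.001,-0.06,0]]

```text
clock: 7.9
position: [0.5511, -0.171, 0.1255]
ee_rot: [-0.387, -0.59, -0.388, 0.594]
contact_force: [-0.3, 0.2, -3.1]
width: 0.0418
```

```bash
python3 - <<'E'
from h import *
s=manip.get_state();print(s['clock'],s['position'],s['contact_force'],s['width'],s['qd'].round(3));print(tool(s)[0].round(4))
im,d=manip.get_image('wrist')
cv2.imwrite('pics/w6.png',im[...,::-1])
w=cloud('wrist',d,s)
b=np.array([.5503,-.1712])
m=(np.linalg.norm(w[...,:2]-b,axis=-1)<.06)&(w[...,2]>.045)&(w[...,2]<.057)
P=w[m];r=cv2.minAreaRect(P[:,:2].astype(np.float32));print(P.mean(0),r,np.median(P[:,2]))
print(go([.5507,-.1713,.107],-23.6))
E
```

```text
7.9 [ 0.55112211 -0.17099434  0.12550817] [-0.32590876  0.21682807 -3.05164793] 0.04176109388956994 [-0.008 -0.004 -0.011 -0.001 -0.002  0.001]
[[-0.0054  0.9161 -0.4008]
 [-0.0019 -0.4008 -0.9162]
 [-1.     -0.0042  0.0039]]
[ 0.56101003 -0.14678166  0.05025685] ((0.5583088397979736, -0.15252210199832916), (0.02579730935394764, 0.057479407638311386), 65.21736907958984) 0.05047299223641173
(array([ 0.0188, -0.0005,  0.0002]), np.float64(-0.04), np.float64(179.96))
```

View pics/w6.png

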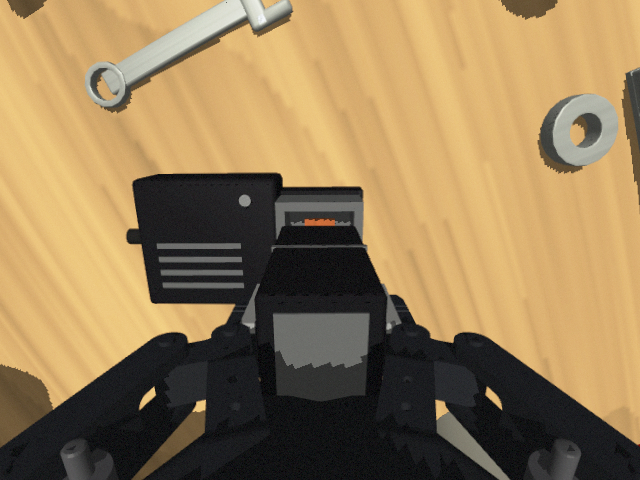

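Emit:
play_rows:
  plan:
    - [[0.6,0.008,0,0.0005,0],[0.6,0.016,0,0.0005,0],[0.6,0.021,0,0.0005,0],[0.6,0.025,0,0.0005,0],[0.6,0.028,0,0.0005,0],[0.6,0.028,0,0.0005,0]]

```text
clock: 8.55
position: [0.5506, -0.1718, 0.0971]
ee_rot: [-0.386, -0.59, -0.388, 0.594]
contact_force: [0.2, -0.7, -3.4]
width: 0.042
```

Emit:
play_rows:
  plan:
    - [[0.6,0.001,0.0003,-0.0004,0],[0.6,0.003,0.0003,-0.0004,0],[0.6,0.005,0.0003,-0.0004,0],[0.6,0.007,0.0003,-0.0004,0],[0.6,0.007,0.0003,-0.0004,0]]

```text
clock: 9.05
position: [0.5508, -0.1714, 0.0898]
ee_rot: [-0.386, -0.59, -0.388, 0.594]
contact_force: [0.4, -0.4, -3.0]
width: 0.0421
```

Inside the rim with no extra force; continuing.

Emit:
play_rows:
  plan:
    - [[0.6,0.002,0,0,0],[0.6,0.004,0,0,0],[0.6,0.006,0,0,0],[0.6,0.008,0,0,0],[0.6,0.01,0,0,0],[0.6,0.012,0,0,0],[0.6,0.014,0,0,0],[0.6,0.015,0,0,0],[0.6,0.015,0,0,0]]

```text
clock: 9.95
position: [0.5506, -0.1714, 0.0746]
ee_rot: [-0.386, -0.59, -0.388, 0.594]
contact_force: [-0.4, 0.2, -3.7]
width: 0.0417
```

Emit:
play_rows:
  plan:
    - [[0.6,0.001,0,0,0],[0.6,0.003,0,0,0],[0.6,0.005,0,0,0],[0.6,0.007,0,0,0],[0.6,0.009,0,0,0],[0.6,0.009,0,0,0]]

```text
clock: 10.55
position: [0.5505, -0.1714, 0.0661]
ee_rot: [-0.386, -0.59, -0.388, 0.594]
contact_force: [-1.8, -0.4, 3.3]
width: 0.0418
```

Emit:
play_rows:
  plan:
    - [[0.6,0.001,0,0,0],[0.6,0.002,0,0,0],[0.6,0.003,0,0,0],[0.6,0.004,0,0,0],[0.6,0.004,0,0,0]]

```text
clock: 11.05
position: [0.5506, -0.1714, 0.0622]
ee_rot: [-0.386, -0.59, -0.388, 0.594]
contact_force: [-2.1, 1.0, 5.9]
width: 0.042
```

Emit:
play_rows:
  plan:
    - [[0.6,0.0005,0,0,0],[0.6,0.001,0,0,0],[0.6,0.0015,0,0,0],[0.6,0.002,0,0,0],[0.6,0.002,0,0,0]]

```text
clock: 11.55
position: [0.5505, -0.1714, 0.0604]
ee_rot: [-0.386, -0.59, -0.388, 0.594]
contact_force: [-2.6, 1.3, 6.5]
width: 0.0417
```

Emit:
play_rows:
  plan:
    - [[0.6,0.0005,0,0,0],[0.6,0.001,0,0,0],[0.6,0.0015,0,0,0],[0.6,0.0015,0,0,0]]

```text
clock: 11.95
position: [0.5505, -0.1714, 0.0599]
ee_rot: [-0.386, -0.59, -0.388, 0.594]
contact_force: [-4.1, 0.9, 9.8]
width: 0.0419
```

Emit:
play_rows:
  plan:
    - [[0.6,0.0007,0,0,0],[0.6,0.0014,0,0,0],[0.6,0.0014,0,0,0]]

```text
clock: 12.25
position: [0.5505, -0.1714, 0.0599]
ee_rot: [-0.386, -0.59, -0.388, 0.594]
contact_force: [-4.3, 1.4, 13.3]
width: 0.042
```

Floor found (no further travel, force rising). I release while keeping a slight downward bias.

Emit:
play_rows:
  plan:
    - [[0.5,0.002,0,0,0],[0.44,0.003,0,0,0],[0.4,0.0035,0,0,0],[0.36,0.0035,0,0,0],[0.32,0.0035,0,0,0],[0.32,0.0035,0,0,0]]
  grip_force: 20

```text
clock: 12.85
position: [0.55, -0.1712, 0.0557]
ee_rot: [-0.386, -0.59, -0.388, 0.594]
contact_force: [-0.0, -0.4, -0.5]
width: 0.058
```

```bash
python3 - <<'E'
from h import *
s=manip.get_state();print(s['clock'],s['position'],s['contact_force'],s['width'])
im,d=manip.get_image('wrist')
cv2.imwrite('pics/w7.png',im[...,::-1])
w=cloud('wrist',d,s)
b=np.array([.5503,-.1712])
m=(np.linalg.norm(w[...,:2]-b,axis=-1)<.04)&(w[...,2]>.095)&(w[...,2]<.12)
P=w[m];print(len(P),np.median(P[:,2]),P[:,2].mean())
E
```

```text
12.85 [ 0.55003655 -0.17122742  0.05574999] [-0.00842591 -0.41413598 -0.46396623] 0.057968253868654014
17864 0.1087485847242467 0.10752614284421576
```

View pics/w7.png

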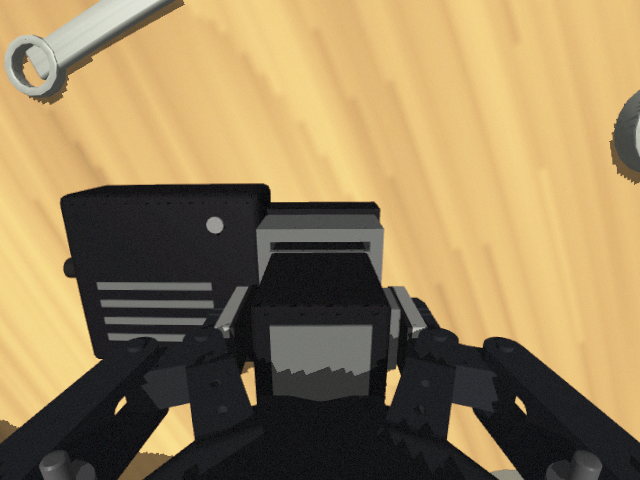

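Pack top at 0.1087 m, i.e. about 2.8 mm above the fully-home height of 0.1059, which matches latched (2.5 mm), not unlatched (8 mm). I open and retreat upward.

Emit:
play_rows:
  plan:
    - [[0.15,0,0,0,0],[0,0,0,0,0],[0,-0.001,0,0,0],[0,-0.01,0,0,0],[0,-0.03,0,0,0],[0,-0.06,0,0,0],[0,-0.1,0,0.01,0],[0,-0.13,0,0.03,0],[0,-0.14,0,0.05,0],[0,-0.14,0,0.06,0],[0,-0.14,0,0.06,0],[0,-0.14,0,0.06,0]]

```text
clock: 14.1
position: [0.5263, -0.2252, 0.1949]
ee_rot: [-0.385, -0.589, -0.389, 0.594]
contact_force: [0.6, -1.0, -0.2]
width: 0.0851
```

```bash
python3 - <<'E'
from h import *
s=manip.get_state();print(s['clock'],s['position'],s['contact_force'],s['width'])
im,d=manip.get_image('wrist')
cv2.imwrite('pics/w8.png',im[...,::-1])
cv2.imwrite('pics/w8c.png',cv2.resize(im[100:250,230:430,::-1],None,fx=4,fy=4,interpolation=cv2.INTER_CUBIC))
w=cloud('wrist',d,s)
b=np.array([.5503,-.1712])
m=(np.linalg.norm(w[...,:2]-b,axis=-1)<.045)&(w[...,2]>.103)&(w[...,2]<.12)
P=w[m];print(len(P),np.median(P[:,2]),cv2.minAreaRect(P[:,:2].astype(np.float32)))
A=np.c_[P[:,:2]-b,np.ones(len(P))];print('plane',np.linalg.lstsq(A,P[:,2],rcond=None)[0])
# button along charger x
u=np.array([np.cos(np.radians(-23.6)),np.sin(np.radians(-23.6))])
ux=(w[...,:2]-b)@u;uy=(w[...,:2]-b)@np.array([-u[1],u[0]])
m=(abs(uy)<.02)&(ux>.015)&(ux<.04)&(w[...,2]>.07)&(w[...,2]<.095);Q=ux[m];print('button',len(Q),np.percentile(Q,[5,50,95,99]) if len(Q) else '',np.median(w[...,2][m]))
im,d=manip.get_image('scene');cv2.imwrite('pics/s8.png',im[...,::-1])
im,d=manip.get_image('top');cv2.imwrite('pics/t8.png',im[...,::-1])
E
```

```text
14.1 [ 0.52633237 -0.22521309  0.19494493] [ 0.5916007  -0.9927316  -0.15803249] 0.0851217284887463
4910 0.10894966313788558 ((0.550592839717865, -0.17179280519485474), (0.04917740076780319, 0.04226996749639511), 66.28067779541016)
plane [-0.015861    0.00815933  0.10891761]
button 312 [0.02354011 0.02630398 0.02910991 0.02973451] 0.08798475445602084
```

View pics/w8c.png

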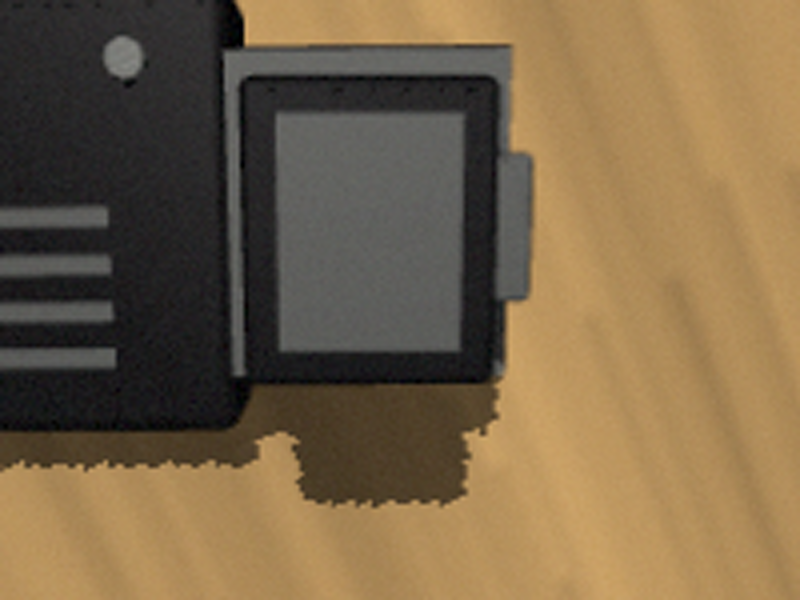

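View pics/s8.png

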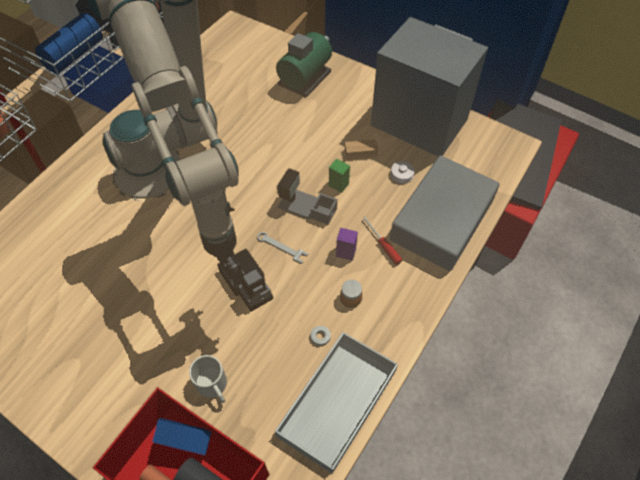

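The close crop shows the pack seated in the charger bay with the grey button out on the window side at (515,225). Everything else in the scene view stands where it did at the start.

```bash
python3 - <<'E'
from rig import manip
print(manip.sign_off())
E
```

```text
the job is handed in; nothing more can be done
None
```

The pack is out of the lamp and latched in the charger with its tab on the window side. I handed the job in at about 14 s; sign-off gives no verdict.

- **Lift:** I pinched the tab and the plain face at 35 N and lifted. The wrist carried only the pack's weight (about 3 N), so the hook was clear.
- **Charger:** I lowered the pack in small steps. The contact plate touched first, then the floor, about 4 mm above the lowest setting, with at most about 13 N at the wrist. I then released with a slight downward push.

**Last checks:**
- **Latched:** the pack's top stands about 3 mm above its fully-home height. Latched should be 2.5 mm and unlatched 8 mm, so it holds within the camera error.
- **Tab:** the button face is 29–30 mm from the bay's centre, which is where it should be when sprung out (29 mm).
- **Position:** the pack is within 1 mm of the bay's centre and tilted by 0.02 rad or less.
- **Surroundings:** by eye in the scene picture the other objects have not moved; I did not measure them. The gripper is open and well clear.

**One disagreement:** the gripper read about 42 mm while pinching, where 44 mm was expected. I took it as pad give, since the pack came free without resistance.

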